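# Stack a two-cell battery module on the jig

### The job

Build the small battery module on the stacking jig, squarely layer on layer along the jig: first either cell, lying flat with its terminals pointing away from the jig's stop block, on it the white spacer frame, then the other cell the opposite way round, with its terminals towards the stop block, and last the metal end plate with its bolt heads up. Set the cells down, do not let them drop, and leave the pot, tape roll, jar and busbar where they are.

Things in the scene. Friction and masses are not known exactly. Their poses are not given: they have to be found in the camera images.
- cell_a: one of two identical battery cells: blue block lying flat, 92 x 52 x 26 mm (x, y, z), about 0.3 kg, black cap at its +x end with two steel terminal studs (12 mm across, 8 mm long) sticking out along +x. Origin: centre of the underside, z up. Grip across the 52 mm width. At the start its terminals point roughly away from the robot (yaw within 0.45 rad of 0).
- cell_b: one of two identical battery cells: blue block lying flat, 92 x 52 x 26 mm (x, y, z), about 0.3 kg, black cap at its +x end with two steel terminal studs (12 mm across, 8 mm long) sticking out along +x. Origin: centre of the underside, z up. Grip across the 52 mm width. At the start its terminals point roughly towards the robot (yaw within 0.45 rad of pi).
- spacer: white plastic spacer frame lying flat, 92 x 52 x 14 mm with two windows (a ladder of 10 mm wide bars), about 45 g. Origin: centre of its underside, x along its length, z up; a half turn makes no difference. Grip it across its 52 mm width.
- end_plate: solid aluminium end plate lying flat, 100 x 56 x 14 mm, with four steel bolt heads (12 mm across, 6 mm high) standing on its upper face near the corners, about 0.2 kg. Origin: centre of its underside, x along its length, z up; a half turn makes no difference. Grip it across its 56 mm width.
- jig: jig fixed to the table: dark grey metal base 130 x 66 x 12 mm (x -55 to +75 mm) with a white stop block (13 x 50 mm, top 30 mm above the table) at its +x end, x +61 to +74 mm. Origin: at table height below the point where all layers are centred, length along jig x. Undersides above origin: first cell 12, spacer 38, second cell 52, end plate 78 mm; finished top 92 mm. Yaw within 0.4 rad of 0.
- jig_stop (a point): centre of the top of the jig's stop block, 67.5 mm along the jig's +x from its origin and 30 mm above the table
- nut_pot: small open grey plastic pot, 54 mm across, 35 mm high; origin at the centre of its underside. Leave it alone.
- tape_roll: roll of tape lying flat, 68 mm across, 18 mm high; origin at the centre of its underside. Leave it alone.
- jar: small closed jar with a black cap, 48 mm across, 60 mm high; origin at the centre of its underside. Leave it alone.
- busbar: thin aluminium busbar lying flat, 110 x 22 x 6 mm; origin at the centre of its underside. Leave it alone.
Not all that is in view belongs to the job. What is shaped like the end_plate but turquoise is not meant. Leave any green look-alike of the cell_a alone.

How it is judged:
By the outcome, as a careful person would: the job done as asked, in the order asked, and still so for the second after the job is handed in, with the robot touching nothing.
It also fails if it takes over 115 s, if anything falls off the work surface, if the arm or the gripper's body presses on something with over 40 N, if the wrist force passes 120 N, or if a joint passes its speed limit or range.

### The arm

A 6-joint arm with a two-finger parallel gripper is mounted at the origin on the work surface. World frame = base frame: x ahead of the robot, y to its left, z up, the work surface at z = 0. Lengths are in m, angles in rad, forces in N, time in s.
With the tool pointing down it reaches from about 0.25 to 0.725 m from the base axis. Payload 4 kg.
Tool frame: the origin (TCP) lies on the centre line of the jaws, within the pads' length; the fingertips stand 22 mm ahead of it and the grasp point (between the pads) lies 3 mm ahead of it; z points along the fingers, y is the line along which they close (so a half turn about z gives the same grasp; the last joint's range is limited). The gripper opens to 85 mm and grips with 20 to 120 N. Pads are 22 mm wide; open, the fingers measure 114 mm over their backs; the gripper's body (76 mm by 85 mm) begins 54 mm behind the grasp point. The pads swing forward as they close: fully open they stand 13 mm farther back than shut.
Start: joints at [1.275, 0.241, 0.005, 1.335, 0, 1.571], TCP at [0.146, 0.478, 0.253] pointing down, gripper open.
Joint ranges: [-2.72, 2.72], [-1.05, 1.87], [-1.09, 1.28], [-1.99, 2.15], [-1.42, 1.44], [-3.14, 3.14]. Speed limits (rad/s): [2.79, 2.79, 3.14, 3.14, 3.14, 3.14].

### API

Orientations are given as a unit quaternion [x, y, z, w].
In Python, from workcell import bot gives the robot as it stands.
- The arm moves only by the shell command python3 -m inch 'ROWS'. ROWS is JSON, one flat list of numbers, 7 for each row, row after row: the shift along the world's x, y, z in mm, then the turn, a rotation vector about the world's x, y, z in rad, then the opening in per cent of the stroke, from 0 (shut) to 100 (fully open). A call has 1 to 8 rows; each row is the pose to reach, as a shift and turn from the pose commanded when the call began; what a row does not reach only later rows make up. A row lasts 1/12 s, in which the tool goes at most 41.7 mm and 7.16 degrees, less where a joint would pass 70% of its speed; a pose out of reach is approached as far as the arm can. A call with a gripper value outside its range is refused whole. The fingers move at their own pace and stop on an object; the grip force is fixed at half the most. Time passes only in rows, so rows that repeat a pose let the fingers close. It gives the time, the measured TCP pose, the force, the opening and the grip force at its end, in the units of the state.
- bot.get_obs(): the state, without advancing time (a new reading comes with each control period).
- bot.camera(name): name is "side" or "top"; returns the picture (420x560x3 uint8, blue, green, red); there is no depth.
- bot.camera_info(name): a dict with "intrinsics" (3x3 intrinsics, pixels), "camera_from_world" (4x4, takes a point from world to camera coordinates). Camera axes: x right, y down, z forward; pixel columns grow to the right and rows downward; lengths in m; the calibration is good to about 2 mm. A picture is of the moment at which its call begins. camera_info takes no time and is no camera call.
- bot.job_done(): hands the job in; it is judged then, once.
Trained networks look in the newest picture that a camera, given by its name, has taken for a name from the list of things; names that differ only in an ending like _2 or _b are one class to them, and where a whole thing is asked for, a point or a joint stands for the part that bears it (a point fixed in the world has none). Each returns a list of dicts, best first, with "confidence" (0 to 1); they miss things now and then, are a little off and sometimes report something else, mostly with a low value. They report only what shows in the picture. A call takes as long as a camera call. They do not tell look-alikes from the thing itself.
- bot.silhouettes(camera, target): "mask" (420x560 bool, what is visible of it) and "uv" ([column, row] in pixels, amid what is visible of it).
- bot.spot_point(camera, target): "uv" ([column, row] in pixels: a listed point, or the origin of a listed thing).
The state is a dict: "clock": time; "joint_pos": joint angles; "joint_vel": joint speeds; "tau": joint torques, N m; "eef_pos": TCP position; "tool_rot": TCP orientation; "ft_force": force on the tool from outside, world axes, zero at the start; "ft_torque": the same for the moment, N m; "grip_width": finger opening in m; "grasp_force": force on a finger pad.
Only numpy, scipy, OpenCV 4.12 (cv2) and the standard library are available. Lean on these libraries where they do the work, as an engineer would, in place of code of your own. Each camera call takes 0.05 s, during which the arm holds its last target. There are 200 camera calls.

## Working session

There is one attempt and no reset: what is moved stays moved. The work goes in short steps, Python scripts to look and compute and a shell command to move; the robot and the scene stay as the last step left them, time stands still between calls to the robot, and variables do not carry over. Pictures are saved under pics/ and viewed, at most 16 in all, crops included, and the job is handed in when it is done.

```bash
ls; mkdir -p pics
python3 - <<'E'
from workcell import bot
import cv2,numpy as np
for n in("top","side"):
    cv2.imwrite(f"pics/{n}0.png",bot.camera(n))
    i=bot.camera_info(n);print(n,np.round(i["intrinsics"],1).tolist(),np.round(i["camera_from_world"],3).tolist())
    for t in["cell_a","spacer","end_plate","jig","jig_stop"]:
        f=bot.silhouettes if t!="jig_stop" else bot.spot_point
        print(t,[(np.round(d["uv"]).tolist(),round(d["confidence"],2)) for d in f(n,t)])
o=bot.get_obs();print(o["clock"],o["eef_pos"],o["tool_rot"],o["grip_width"])
E
```

```text
pics
top [[415.3, 0.0, 282.7], [0.0, 415.3, 203.2], [0.0, 0.0, 1.0]] [[0.026, -0.999, 0.04, 0.0], [-0.993, -0.03, -0.118, 0.514], [0.119, -0.037, -0.992, 0.965], [0.0, 0.0, 0.0, 1.0]]
cell_a [([106.0, 280.0], 0.88), ([284.0, 230.0], 0.71), ([149.0, 224.0], 0.59)]
spacer [([346.0, 162.0], 0.58)]
end_plate [([220.0, 162.0], 0.8), ([229.0, 279.0], 0.65)]
jig [([422.0, 219.0], 0.82)]
jig_stop [([426.0, 195.0], 0.95)]
side [[423.0, 0.0, 274.2], [0.0, 423.0, 210.3], [0.0, 0.0, 1.0]] [[0.877, -0.481, -0.015, -0.434], [-0.282, -0.49, -0.825, 0.211], [0.389, 0.728, -0.565, 0.961], [0.0, 0.0, 0.0, 1.0]]
cell_a [([257.0, 236.0], 0.8), ([166.0, 183.0], 0.8), ([326.0, 218.0], 0.65), ([218.0, 180.0], 0.56)]
spacer [([346.0, 251.0], 0.85)]
end_plate [([202.0, 230.0], 0.86), ([278.0, 192.0], 0.83)]
jig [([346.0, 319.0], 0.84)]
jig_stop [([370.0, 301.0], 0.7)]
0.6 [0.14573352 0.47826999 0.25330174] [ 1.47359875e-01  9.89082942e-01 -1.97283960e-05 -3.16727550e-06] 0.08524846493876322
```

View pics/top0.png

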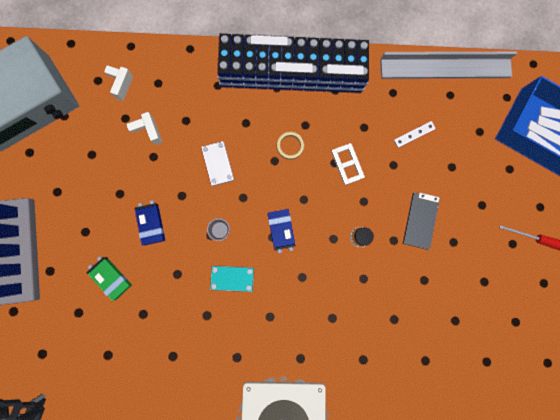

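View pics/side0.png

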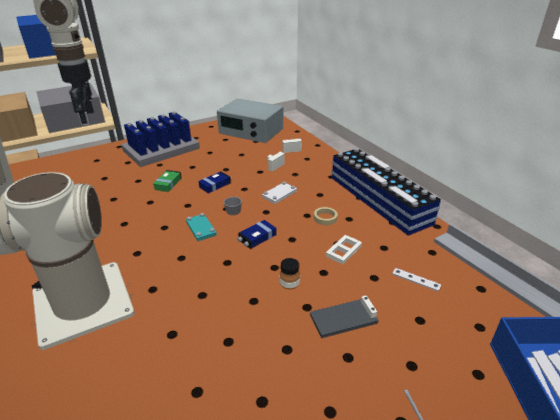

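Candidates (top view): the blue cells at (149,224) and (281,229) fit, and the green one at (109,279) is a decoy. The metal end plate is at (217,163); the turquoise plate at (232,279) is a decoy. The spacer is at (348,164) and the jig at (421,220), with its stop at (428,197).

Next I'll fit box models to the masks in both cameras and make one enlarged crop to confirm.

```bash
cat > h.py <<'E'
from workcell import bot
import cv2,numpy as np
from scipy.optimize import minimize
def box(x0,x1,y0,y1,z0,z1): return np.array([[x,y,z] for x in(x0,x1) for y in(y0,y1) for z in(z0,z1)])/1000
def cell():return [box(-46,46,-26,26,0,26),box(46,54,-19,-7,7,19),box(46,54,7,19,7,19)]
M={"cell_a":cell(),"spacer":[box(-46,46,-26,26,0,14)],
"end_plate":[box(-50,50,-28,28,0,14)],"jig":[box(-55,75,-33,33,0,12),box(61,74,-25,25,12,30)]}
C={n:bot.camera_info(n) for n in("top","side")}
def proj(n,P):
    T=np.array(C[n]["camera_from_world"]);K=np.array(C[n]["intrinsics"])
    q=(np.asarray(P)@T[:3,:3].T+T[:3,3])@K.T
    return q[...,:2]/q[...,2:]
def unproj(n,uv,z):
    T=np.array(C[n]["camera_from_world"]);K=np.array(C[n]["intrinsics"])
    d=T[:3,:3].T@np.linalg.solve(K,[*uv,1]);c=-T[:3,:3].T@T[:3,3]
    return c+d*(z-c[2])/d[2]
def render(n,t,p,z,S=4):
    m=np.zeros((420*S,560*S),np.uint8);c,s=np.cos(p[2]),np.sin(p[2])
    for b in M[t]:
        w=b@np.array([[c,s,0],[-s,c,0],[0,0,1]])+[p[0],p[1],z]
        q=((proj(n,w)+.5)*S*16).astype(np.int32)
        cv2.fillConvexPoly(m,cv2.convexHull(q),1,shift=4)
    return cv2.resize(m.astype(np.float32),(560,420),interpolation=cv2.INTER_AREA)
def fill(m):
    c,_=cv2.findContours(m.astype(np.uint8),cv2.RETR_EXTERNAL,cv2.CHAIN_APPROX_NONE)
    o=np.zeros(m.shape,np.uint8);cv2.drawContours(o,c,-1,1,-1);return o.astype(np.float32)
def fit(t,masks,p0,z=0):
    def cost(v):
        p=np.array(p0)+np.array(v)*[.01,.01,.1]; e=0
        for n,m in masks.items():
            r=render(n,t,p,z);e+=1-np.minimum(r,m).sum()/np.maximum(r,m).sum()
        return e/len(masks)
    r=minimize(cost,[0,0,0],method="Nelder-Mead",options=dict(initial_simplex=[[0,0,0],[.8,0,0],[0,.8,0],[0,0,1]],maxfev=90,xatol=.01))
    return np.array(p0)+r.x*[.01,.01,.1],r.fun
def find(n,t,xyz,tol=25):
    u=proj(n,xyz);ds=[d for d in bot.silhouettes(n,t) if np.hypot(*(np.array(d["uv"])-u))<tol]
    return fill(ds[0]["mask"]) if ds else None
E
python3 - <<'E'
from h import *
im=bot.camera("top");bot.camera("side")
for nm,t,uv,yaw,h in[("cell_a","cell_a",(149,224),.1,.013),("cell_b","cell_a",(282,229),3.3,.013),("spacer","spacer",(348,164),.25,.007),("end_plate","end_plate",(217,163),.2,.007),("jig","jig",(421,220),-.15,.01)]:
    c=unproj("top",uv,h);ms={n:find(n,t,c) for n in("top","side")};ms={k:v for k,v in ms.items() if v is not None}
    print(nm,[(np.round(p,4).tolist(),round(f,3)) for p,f in [fit(t,ms,[c[0],c[1],yaw])]+[fit(t,{k:v},[c[0],c[1],yaw]) for k,v in ms.items()]])
for nm,uv in[("pot",(218,230)),("tape",(290,145)),("jar",(363,236)),("busbar",(415,134)),("teal",(232,279))]:print(nm,unproj("top",uv,.02).round(3))
cv2.imwrite("pics/crop1.png",cv2.resize(im[125:305,80:330],None,fx=3.1,fy=3.1,interpolation=cv2.INTER_CUBIC))
E
```

```text
cell_a [([0.4563, 0.3337, 0.2433], np.float64(0.083)), ([0.4557, 0.3334, 0.2416], np.float64(0.044)), ([0.4576, 0.3344, 0.2902], np.float64(0.111))]
cell_b [([0.453, 0.0178, 3.3491], np.float64(0.111)), ([0.4519, 0.017, 3.3554], np.float64(0.112)), ([0.4544, 0.0193, 3.3597], np.float64(0.101))]
spacer [([0.6215, -0.1435, 0.3966], np.float64(0.067)), ([0.6203, -0.1433, 0.3911], np.float64(0.066)), ([0.623, -0.1429, 0.3839], np.float64(0.047))]
end_plate [([0.6119, 0.1796, 0.3203], np.float64(0.084)), ([0.6103, 0.179, 0.3396], np.float64(0.078)), ([0.6129, 0.181, 0.3285], np.float64(0.067))]
jig [([0.4742, -0.3258, -0.2086], np.float64(0.045)), ([0.4738, -0.3263, -0.2009], np.float64(0.032)), ([0.4746, -0.325, -0.2179], np.float64(0.051))]
pot [0.446 0.168 0.02 ]
tape [0.66 0.   0.02]
jar [ 0.441 -0.182  0.02 ]
busbar [ 0.7   -0.312  0.02 ]
teal [0.332 0.13  0.02 ]
```

View pics/crop1.png

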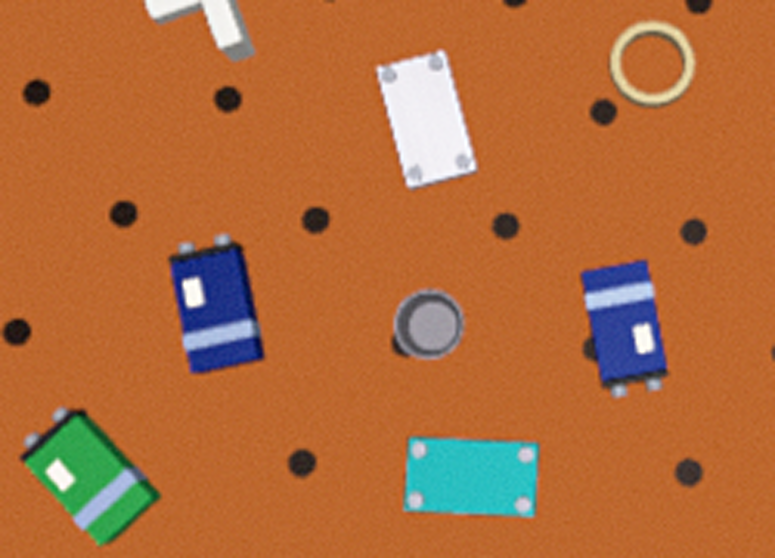

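The crop confirms it. Both blue cells are the real ones: cell_a at (149,224) has its studs pointing up/away, and cell_b at (281,229) has them pointing down/towards the robot. The white-metal plate with four bolt heads at (217,163) is the end plate. Cell_b goes on first, since its terminals already point away from the stop. I'm moving above cell_b now.

```bash
python3 -m inch '[154,-230,-20,0,0,0.25,100,154,-230,-20,0,0,0.25,100,154,-230,-20,0,0,0.25,100,154,-230,-20,0,0,0.25,100,154,-230,-20,0,0,0.25,100,154,-230,-20,0,0,0.25,100,154,-230,-20,0,0,0.25,100]'; python3 -m inch '[153,-230,-113,0,0,0.258,100,153,-230,-113,0,0,0.258,100,153,-230,-113,0,0,0.258,100,153,-230,-113,0,0,0.258,100,153,-230,-113,0,0,0.258,100,153,-230,-113,0,0,0.258,100,153,-230,-113,0,0,0.258,100,153,-230,-113,0,0,0.258,100]'
```

```text
clock: 1.78
eef_pos: [0.3005, 0.246, 0.2333]
tool_rot: [0.023, 1.0, -0.0, 0.0]
ft_force: [0.9, -0.3, 0.8]
grip_width: 0.0856
grasp_force: 0.0
clock: 2.45
eef_pos: [0.454, 0.015, 0.1189]
tool_rot: [-0.104, 0.995, -0.001, -0.0]
ft_force: [0.5, 0.2, -0.2]
grip_width: 0.0853
grasp_force: 0.0
```

Run:
```python
from h import *
im=bot.camera("top")
o=bot.get_obs();print(o["clock"],o["eef_pos"].round(4),o["tool_rot"].round(3))
s=bot.camera("side")
print(proj("top",[.453,.018,.026]),proj("side",[.453,.018,.026]))
a=cv2.resize(im[160:300,200:360],None,fx=3,fy=3);b=cv2.resize(s[160:300,180:290],None,fx=3,fy=3)
cv2.imwrite("pics/a1.png",np.hstack([a[:420],b[:420]])[:, :800])
```

```text
2.5 [0.4549 0.0135 0.118 ] [-0.103  0.995 -0.001 -0.   ]
[280.70863877 228.72787285] [257.18950502 229.94607206]
```

View pics/a1.png

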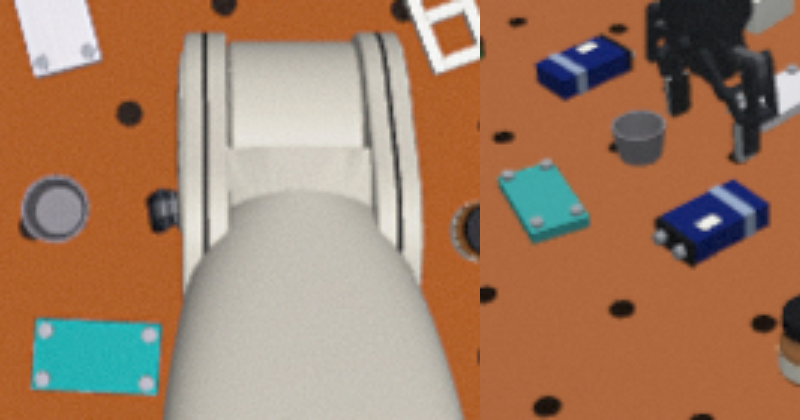

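```bash
python3 -m inch '[0,0,0,0,0,0,100,0,0,0,0,0,0,100]'; python3 -m inch '[-2,4,-60,0,0,0,100,-2,4,-60,0,0,0,100,-2,4,-60,0,0,0,100,-2,4,-60,0,0,0,100]'; python3 -m inch '[0,0,0,0,0,0,100]'
```

```text
clock: 2.72
eef_pos: [0.4524, 0.0188, 0.1205]
tool_rot: [-0.106, 0.994, 0.0, -0.0]
ft_force: [-0.2, 0.1, -0.7]
grip_width: 0.0853
grasp_force: 0.0
clock: 3.05
eef_pos: [0.4496, 0.0234, 0.0604]
tool_rot: [-0.107, 0.994, 0.0, -0.001]
ft_force: [0.4, 0.2, 0.7]
grip_width: 0.0852
grasp_force: 0.0
clock: 3.13
eef_pos: [0.4516, 0.0231, 0.0618]
tool_rot: [-0.107, 0.994, -0.0, 0.001]
ft_force: [0.6, 0.3, 0.8]
grip_width: 0.0852
grasp_force: 0.0
```

```bash
python3 -m inch '[2,-4,0,0,0,0,100,2,-4,-12,0,0,0,100,2,-4,-24,0,0,0,100,2,-4,-35,0,0,0,100,2,-4,-35,0,0,0,100,2,-4,-35,0,0,0,100]'; python3 -m inch '[0,0,0,0,0,0,0,0,0,0,0,0,0,0,0,0,0,0,0,0,0,0,0,0,0,0,0,0,0,0,0,0,0,0,0,0,0,0,0,0,0,0]'
```

```text
clock: 3.63
eef_pos: [0.4534, 0.0181, 0.0261]
tool_rot: [-0.106, 0.994, -0.0, 0.0]
ft_force: [0.1, 0.2, 0.0]
grip_width: 0.0852
grasp_force: 0.0
clock: 4.13
eef_pos: [0.4538, 0.0181, 0.0266]
tool_rot: [-0.106, 0.994, -0.0, 0.001]
ft_force: [-0.2, -0.6, 5.8]
grip_width: 0.0507
grasp_force: 63.9
```

Run:
```python
from h import *
s=bot.camera("side")
o=bot.get_obs();print(o["clock"],o["eef_pos"].round(4),o["grip_width"],o["grasp_force"],o["ft_force"].round(1))
cv2.imwrite("pics/a2.png",cv2.resize(s[140:280,180:340],None,fx=4,fy=4))
```

```text
4.1833 [0.4538 0.018  0.0266] 0.05053424870442118 63.90823245048523 [-0.8 -1.2  5.5]
```

View pics/a2.png

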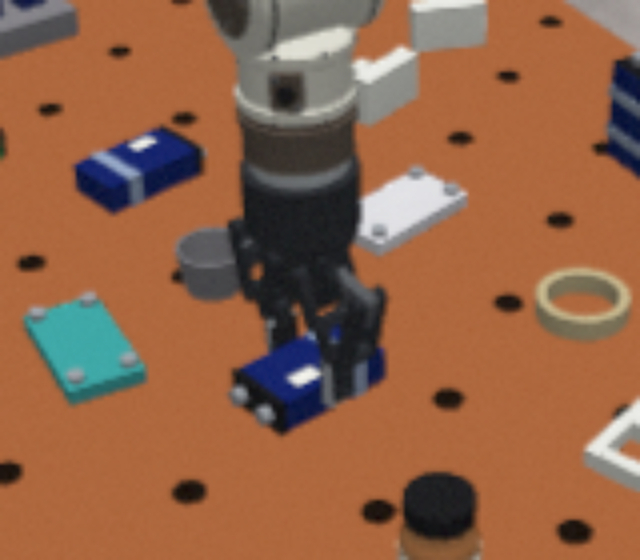

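```bash
python3 -m inch '[0,0,10,0,0,0,0,0,0,35,0,0,0,0,0,0,70,0,0,0,0,0,0,105,0,0,0,0,0,0,125,0,0,0,0,0,0,125,0,0,0,0]'; python3 -m inch '[2,-30,0,0,0,0,0,4,-64,0,0,0,-0.08,0,6,-98,0,0,0,-0.16,0,8,-132,0,0,0,-0.22,0,10,-166,0,0,0,-0.3,0,12,-200,0,0,0,-0.36,0,14,-234,0,0,0,-0.419,0]'; python3 -m inch '[2,-30,0,0,0,0,0,4,-60,0,0,0,0,0,6,-85,0,0,0,0,0,7.5,-104,0,0,0,0,0,7.5,-110,-10,0,0,0,0,7.5,-110,-40,0,0,0,0,7.5,-110,-70,0,0,0,0,7.5,-110,-83,0,0,0,0]'; python3 -m inch '[0,0,0,0,0,0,0,0,0,0,0,0,0,0,0,0,0,0,0,0,0]'
```

```text
clock: 4.68
eef_pos: [0.4559, 0.0184, 0.1551]
tool_rot: [-0.106, 0.994, -0.0, 0.005]
ft_force: [1.5, 0.6, -2.7]
grip_width: 0.0508
grasp_force: 63.8
clock: 5.27
eef_pos: [0.4654, -0.2169, 0.1485]
tool_rot: [0.105, 0.995, 0.001, -0.001]
ft_force: [0.6, -1.2, -3.0]
grip_width: 0.0508
grasp_force: 63.8
clock: 5.93
eef_pos: [0.4707, -0.323, 0.0613]
tool_rot: [0.103, 0.995, 0.002, -0.004]
ft_force: [-1.7, 0.4, -4.0]
grip_width: 0.0506
grasp_force: 63.8
clock: 6.18
eef_pos: [0.4746, -0.3254, 0.0675]
tool_rot: [0.103, 0.995, -0.0, 0.0]
ft_force: [0.6, 0.4, -2.5]
grip_width: 0.0507
grasp_force: 63.8
```

Run:
```python
from h import *
s=bot.camera("side")
o=bot.get_obs();print(o["clock"],o["eef_pos"].round(4),o["tool_rot"].round(3),o["grip_width"],o["ft_force"].round(1))
c=[.4742,-.3258,.06]
m=find("side","cell_a",c,40)
print(m is not None and m.sum())
# predicted cell outlines: centred, and shifted
im=s.copy()
r=(render("side","cell_a",[.4742,-.3258,np.pi-.207],o["eef_pos"][2]-.0255)>.5).astype(np.uint8)
cs,_=cv2.findContours(r,0,2);cv2.drawContours(im,cs,-1,(0,255,255),1)
cv2.imwrite("pics/a3.png",cv2.resize(im[220:360,270:420],None,fx=4,fy=4))
```

```text
6.2333 [ 0.4751 -0.3259  0.0683] [ 0.103  0.995 -0.     0.001] 0.05089810295242363 [-0.3 -0.4 -2.6]
795.0
```

View pics/a3.png

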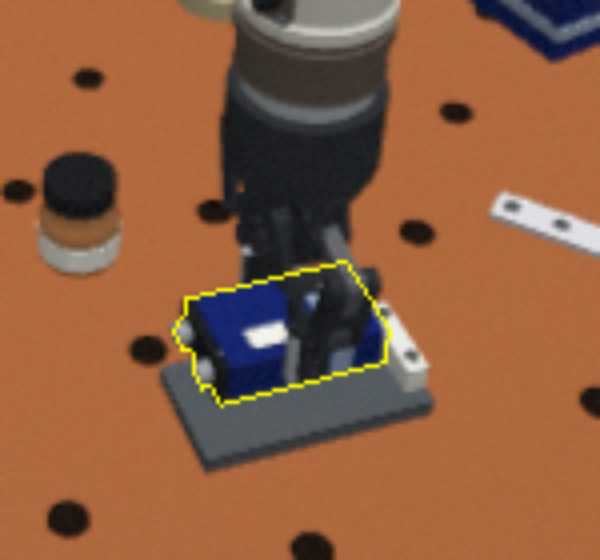

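```bash
python3 -m inch '[0,0,-10,0,0,0,0,0,0,-18,0,0,0,0,0,0,-24,0,0,0,0,0,0,-27,0,0,0,0,0,0,-28.5,0,0,0,0,0,0,-28.5,0,0,0,0]'; python3 -m inch '[0,0,-1,0,0,0,0,0,0,-1,0,0,0,0,0,0,-1,0,0,0,0]'
```

```text
clock: 6.78
eef_pos: [0.4738, -0.3254, 0.0388]
tool_rot: [0.103, 0.995, 0.0, -0.0]
ft_force: [-0.7, 0.3, -2.6]
grip_width: 0.0505
grasp_force: 64.0
clock: 7.03
eef_pos: [0.474, -0.3256, 0.0387]
tool_rot: [0.103, 0.995, 0.0, -0.0]
ft_force: [-2.8, 2.2, 4.8]
grip_width: 0.0511
grasp_force: 64.7
```

```bash
python3 -m inch '[0,0,0,0,0,0,90,0,0,0,0,0,0,90,0,0,0,0,0,0,90,0,0,0,0,0,0,90,0,0,20,0,0,0,100,0,0,60,0,0,0,100,0,0,100,0,0,0,100,0,0,130,0,0,0,100]'; python3 -m inch '[9,38,0,0,0,0,100,18,76,0,0,0,0.1,100,27,110,0,0,0,0.2,100,36,140,0,0,0,0.3,100,46,160,0,0,0,0.4,100,46,160,0,0,0,0.5,100]'
python3 - <<'E'
from h import *
im=bot.camera("top");s=bot.camera("side")
j=[.4742,-.3258];ms={n:find(n,"cell_a",j+[.025]) for n in("top","side")}
ms={k:v for k,v in ms.items() if v is not None}
print([(np.round(p,4).tolist(),round(f,3)) for p,f in [fit("cell_a",ms,j+[np.pi-.207],.012)]+[fit("cell_a",{k:v},j+[np.pi-.207],.012) for k,v in ms.items()]])
A=[cv2.resize(x,None,fx=4,fy=4) for x in (im[180:280,375:475],s[270:370,290:390])]
for a,n,o in zip(A,("top","side"),((375,180),(290,270))):
    for t,yaw,z in(("cell_a",np.pi-.207,.012),):
        r=cv2.resize(render(n,t,j+[yaw],z),None,fx=4,fy=4)[o[1]*4:o[1]*4+400,o[0]*4:o[0]*4+400]
        cs,_=cv2.findContours((r>.5).astype(np.uint8),0,2);cv2.drawContours(a,cs,-1,(0,255,255),1)
cv2.imwrite("pics/a4.png",np.hstack(A))
E
```

```text
clock: 7.7
eef_pos: [0.475, -0.3262, 0.1707]
tool_rot: [0.103, 0.995, -0.001, 0.001]
ft_force: [0.4, -0.5, 0.5]
grip_width: 0.0854
grasp_force: 0.0
clock: 8.2
eef_pos: [0.5219, -0.1618, 0.168]
tool_rot: [-0.151, 0.988, 0.001, 0.001]
ft_force: [-0.4, -0.3, 0.5]
grip_width: 0.0859
grasp_force: 0.0Traceback (most recent call last):
  File "<stdin>", line 5, in <module>
  File "h.py", line 33, in fit
    r=minimize(cost,[0,0,0],method="Nelder-Mead",options=dict(initial_simplex=[[0,0,0],[.8,0,0],[0,.8,0],[0,0,1]],maxfev=90,xatol=.01))
    res = _minimize_neldermead(fun, x0, args, callback, bounds=bounds,
                               **options)
    fsim[k] = func(sim[k])
              ~~~~^^^^^^^^
    fx = function(np.copy(x), *(wrapper_args + args))
  File "h.py", line 32, in cost
    return e/len(masks)
           ~^~~~~~~~~~~
ZeroDivisionError: division by zero
```

```bash
cat >> h.py <<'E'
def overlay(fn,items,crops,k=4):
    """items: (model,pose,z); crops: {cam:(u0,v0)}; 100 px windows side by side"""
    A=[]
    for n,(u,v) in crops.items():
        a=cv2.resize(bot.camera(n)[v:v+100,u:u+100],None,fx=k,fy=k)
        for t,p,z in items:
            r=cv2.resize(render(n,t,p,z),None,fx=k,fy=k)[v*k:(v+100)*k,u*k:(u+100)*k]
            cs,_=cv2.findContours((r>.5).astype(np.uint8),0,2);cv2.drawContours(a,cs,-1,(0,255,255),1)
        A.append(a)
    cv2.imwrite(fn,np.hstack(A))
def check(t,j,z,cams=("top","side")):
    ms={n:find(n,t,[j[0],j[1],z+.013]) for n in cams};ms={k:v for k,v in ms.items() if v is not None}
    for k,v in ms.items():
        p,f=fit(t,{k:v},j,z);d=p[:2]-j[:2];c,s=np.cos(.207),np.sin(.207)
        print(t,k,p.round(4),round(f,3),"jig dx,dy mm",round(1e3*(c*d[0]-s*d[1]),1),round(1e3*(s*d[0]+c*d[1]),1))
J=[.4742,-.3258,-.207];JP=[.4742,-.3258,np.pi-.207]
E
python3 - <<'E'
from h import *
overlay("pics/a4.png",[("cell_a",JP,.012),("jig",J,0)],{"top":(375,170),"side":(290,260)})
check("cell_a",JP,.012);check("jig",J,0)
E
```

```text
cell_a side [ 0.4725 -0.3239  2.9533] 0.091 jig dx,dy mm -2.0 1.5
```

View pics/a4.png

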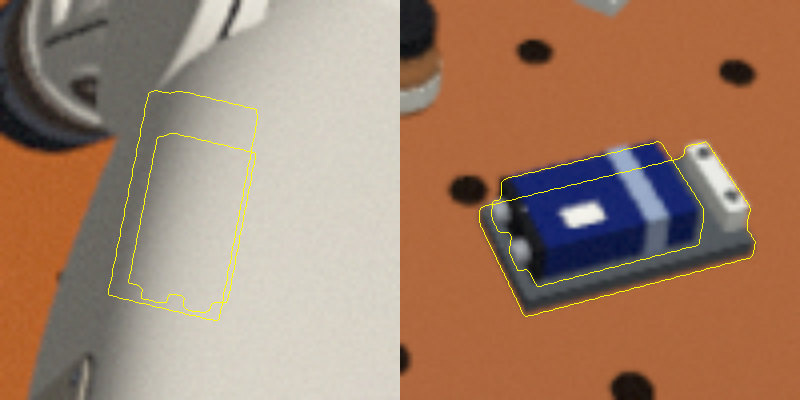

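```bash
python3 -m inch '[20,40,0,0,0,0,100,40,80,0,0,0,0,100,60,110,0,0,0,0,100,80,140,0,0,0,0,100,80,140,0,0,0,0,100]';  python3 - <<'E'
from h import *
overlay("pics/a5.png",[("cell_a",JP,.012),("jig",J,0)],{"top":(375,170),"side":(290,260)})
check("cell_a",JP,.012);check("jig",J,0);check("spacer",[.6215,-.1435,.39],0)
print([ (d["uv"],d["confidence"]) for n in("top","side") for d in bot.spot_point(n,"jig_stop")])
E
```

```text
clock: 9.12
eef_pos: [0.6035, -0.0204, 0.1676]
tool_rot: [-0.149, 0.989, 0.001, 0.002]
ft_force: [1.1, -1.3, 1.0]
grip_width: 0.0852
grasp_force: 0.0
cell_a top [ 0.4723 -0.3246  2.9303] 0.041 jig dx,dy mm -2.1 0.7
cell_a side [ 0.4738 -0.3233  3.0079] 0.096 jig dx,dy mm -0.9 2.3
jig top [ 0.4739 -0.3254 -0.2185] 0.647 jig dx,dy mm -0.3 0.3
spacer side [ 0.6229 -0.1435  0.3958] 0.073 jig dx,dy mm 1.4 0.3
[([426.9, 195.8], 0.7), ([368.8, 304.9], 0.91)]
```

View pics/a5.png

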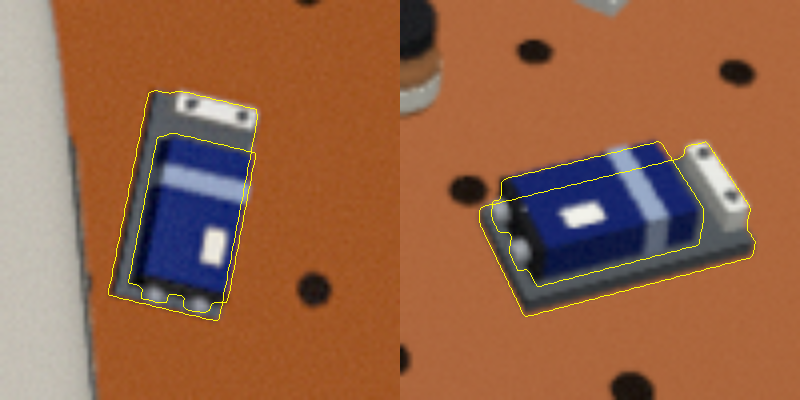

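```bash
python3 -m inch '[5,-38,0,0,0,0.05,100,12,-76,-10,0,0,0.099,100,21.8,-117.8,-40,0,0,0.099,100,21.8,-117.8,-75,0,0,0.099,100,21.8,-117.8,-110,0,0,0.099,100,21.8,-117.8,-130,0,0,0.099,100,21.8,-117.8,-143.8,0,0,0.099,100,21.8,-117.8,-143.8,0,0,0.099,100]'; python3 -m inch '[0,0,0,0,0,0,100,0,0,0,0,0,0,60,0,0,0,0,0,0,60,0,0,0,0,0,0,60,0,0,0,0,0,0,60]'; python3 -m inch '[0,0,0,0,0,0,0,0,0,0,0,0,0,0,0,0,0,0,0,0,0,0,0,0,0,0,0,0]'
```

```text
clock: 10.28
eef_pos: [0.6186, -0.1436, 0.0197]
tool_rot: [-0.194, 0.981, 0.002, -0.004]
ft_force: [-1.5, -0.9, 0.2]
grip_width: 0.0856
grasp_force: 0.0
clock: 10.7
eef_pos: [0.6234, -0.1437, 0.0261]
tool_rot: [-0.195, 0.981, -0.001, 0.002]
ft_force: [-0.5, -0.7, 4.3]
grip_width: 0.0515
grasp_force: 14.8
clock: 11.03
eef_pos: [0.6235, -0.1438, 0.0265]
tool_rot: [-0.195, 0.981, -0.001, 0.002]
ft_force: [-1.7, -0.1, 6.8]
grip_width: 0.0498
grasp_force: 62.4
```

```bash
python3 -m inch '[0,0,8,0,0,0,0,0,0,30,0,0,0,0,0,0,65,0,0,0,0,0,0,100,0,0,0,0,0,0,110,0,0,0,0,0,0,110,0,0,0,0]'; python3 -m inch '[-18,-22,0,0,0,-0.1,0,-40,-49,0,0,0,-0.2,0,-64,-79,0,0,0,-0.3,0,-88,-108,0,0,0,-0.4,0,-112,-138,0,0,0,-0.5,0,-134,-165,0,0,0,-0.599,0,-147.8,-182.2,0,0,0,-0.599,0,-147.8,-182.2,0,0,0,-0.599,0]'; python3 -m inch '[0,0,-15,0,0,0,0,0,0,-35,0,0,0,0,0,0,-50,0,0,0,0,0,0,-58,0,0,0,0,0,0,-58,0,0,0,0,0,0,-58,0,0,0,0]'
python3 - <<'E'
from h import *
o=bot.get_obs();print(o["eef_pos"].round(4),o["grip_width"],o["ft_force"].round(1))
overlay("pics/a6.png",[("spacer",J,o["eef_pos"][2]-.0265),("cell_a",JP,.012)],{"side":(290,250),"top":(375,170)})
E
```

```text
clock: 11.53
eef_pos: [0.6249, -0.1441, 0.1393]
tool_rot: [-0.195, 0.981, -0.002, 0.004]
ft_force: [0.4, -0.6, -1.1]
grip_width: 0.0497
grasp_force: 62.4
clock: 12.2
eef_pos: [0.47, -0.3284, 0.1321]
tool_rot: [0.106, 0.994, 0.0, -0.002]
ft_force: [0.0, 0.3, -0.4]
grip_width: 0.0497
grasp_force: 62.3
clock: 12.7
eef_pos: [0.4739, -0.3249, 0.0751]
tool_rot: [0.103, 0.995, 0.001, -0.001]
ft_force: [-0.3, -0.1, 0.3]
grip_width: 0.0498
grasp_force: 62.3
[ 0.4739 -0.3249  0.0751] 0.049845408563864345 [-0.3 -0.1  0.3]
```

View pics/a6.png

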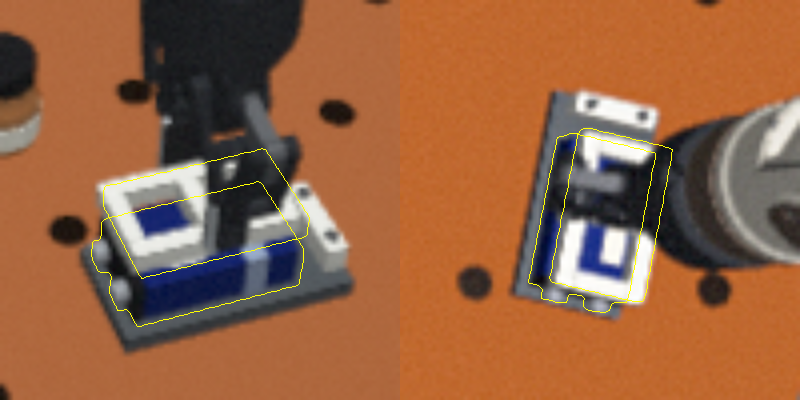

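```bash
python3 -m inch '[0,0,-4,0,0,0,0,0,0,-8,0,0,0,0,0,0,-10,0,0,0,0,0,0,-10,0,0,0,0]'; python3 -m inch '[0,0,-1.5,0,0,0,0,0,0,-1.5,0,0,0,0,0,0,-1.5,0,0,0,0]'
```

```text
clock: 13.13
eef_pos: [0.4739, -0.3255, 0.0656]
tool_rot: [0.103, 0.995, 0.0, -0.0]
ft_force: [0.6, -0.4, -0.6]
grip_width: 0.05
grasp_force: 62.3
clock: 13.38
eef_pos: [0.4743, -0.3258, 0.0646]
tool_rot: [0.103, 0.995, -0.0, 0.0]
ft_force: [-0.3, -0.8, -0.2]
grip_width: 0.05
grasp_force: 62.4
```

```bash
python3 -m inch '[0,0,-1,0,0,0,0,0,0,-1,0,0,0,0,0,0,-1,0,0,0,0]';python3 -m inch '[0,0,-1,0,0,0,0,0,0,-1,0,0,0,0]'
```

```text
clock: 13.63
eef_pos: [0.4744, -0.3258, 0.0645]
tool_rot: [0.103, 0.995, -0.0, 0.0]
ft_force: [-2.1, 1.7, 4.5]
grip_width: 0.05
grasp_force: 62.9
clock: 13.8
eef_pos: [0.4744, -0.3258, 0.0645]
tool_rot: [0.103, 0.995, -0.0, 0.001]
ft_force: [-3.4, 2.0, 10.5]
grip_width: 0.05
grasp_force: 63.5
```

```bash
python3 -m inch '[0,0,0,0,0,0,80,0,0,0,0,0,0,80,0,0,0,0,0,0,100,0,0,0,0,0,0,100,0,0,20,0,0,0,100,0,0,60,0,0,0,100,0,0,100,0,0,0,100,0,0,100,0,0,0,100]'; python3 -m inch '[0,40,0,0,0,0,100,-3,80,0,0,0,0.1,100,-5,120,0,0,0,0.2,100,-7,160,0,0,0,0.2,100,-9,200,0,0,0,0.2,100,-11,240,0,0,0,0.2,100,-12,280,0,0,0,0.2,100,-12,320,0,0,0,0.2,100]'; python3 -m inch '[0,40,0,0,0,0,100,0,80,0,0,0,0.1,100,-1,120,0,0,0,0.2,100,-2,160,0,0,0,0.252,100,-3,200,0,0,0,0.252,100,-4,240,0,0,0,0.252,100,-5.6,280,0,0,0,0.252,100,-5.6,319,0,0,0,0.252,100]';python3 - <<'E'
from h import *
overlay("pics/a7.png",[("spacer",J,.038)],{"side":(290,250),"top":(375,170)})
check("spacer",J,.038);check("cell_a",[.4563,.3337,.243],0)
E
```

```text
clock: 14.47
eef_pos: [0.4782, -0.3284, 0.1707]
tool_rot: [0.103, 0.995, -0.003, 0.006]
ft_force: [1.2, -2.0, 0.6]
grip_width: 0.0851
grasp_force: 0.0
clock: 15.13
eef_pos: [0.4617, -0.004, 0.1624]
tool_rot: [0.004, 1.0, -0.0, 0.0]
ft_force: [1.7, -1.2, 0.3]
grip_width: 0.0855
grasp_force: 0.0
clock: 15.8
eef_pos: [0.456, 0.3154, 0.1622]
tool_rot: [-0.123, 0.992, -0.0, -0.0]
ft_force: [0.8, -0.4, 1.3]
grip_width: 0.0852
grasp_force: 0.0
spacer top [ 0.4714 -0.3248 -0.204 ] 0.047 jig dx,dy mm -3.0 0.4
spacer side [ 0.4723 -0.3238 -0.2025] 0.062 jig dx,dy mm -2.3 1.5
cell_a top [0.4503 0.3302 0.2311] 0.496 jig dx,dy mm -5.2 -4.7
cell_a side [0.4581 0.3362 0.2924] 0.066 jig dx,dy mm 1.2 2.8
```

View pics/a7.png

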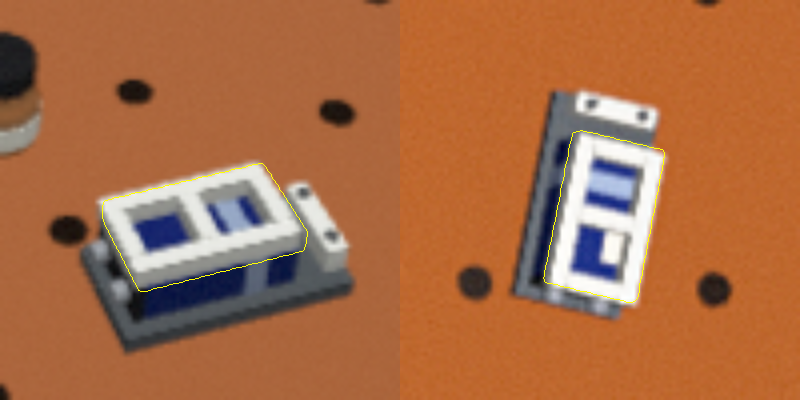

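```bash
python3 -m inch '[0,20.7,-20,0,0,0,100,0,20.7,-55,0,0,0,100,0,20.7,-90,0,0,0,100,0,20.7,-115,0,0,0,100,0,20.7,-130,0,0,0,100,0,20.7,-137,0,0,0,100,0,20.7,-137,0,0,0,100]'; python3 -m inch '[0,0,0,0,0,0,100,0,0,0,0,0,0,60,0,0,0,0,0,0,60,0,0,0,0,0,0,0,0,0,0,0,0,0,0,0,0,0,0,0,0,0,0,0,0,0,0,0,0,0,0,0,0,0,0,0]'
python3 - <<'E'
from h import *
o=bot.get_obs();print(o["eef_pos"].round(4),o["grip_width"],o["ft_force"].round(1))
overlay("pics/a8.png",[("cell_a",[.4563,.3337,.243],0)],{"side":(170,130),"top":(100,170)})
E
```

```text
clock: 16.68
eef_pos: [0.4559, 0.3316, 0.0239]
tool_rot: [-0.121, 0.993, -0.001, -0.002]
ft_force: [-0.4, 0.4, -0.4]
grip_width: 0.085
grasp_force: 0.0
clock: 17.35
eef_pos: [0.4579, 0.3345, 0.0274]
tool_rot: [-0.122, 0.992, 0.0, 0.002]
ft_force: [-0.2, -1.0, 6.5]
grip_width: 0.0505
grasp_force: 65.5
[0.4579 0.3345 0.0274] 0.05054468885087635 [-0.2 -1.   6.5]
```

View pics/a8.png

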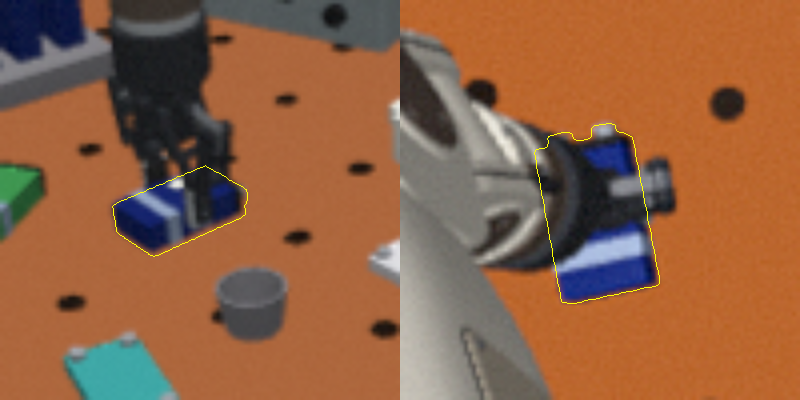

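```bash
python3 -m inch '[0,0,8,0,0,0,0,0,0,30,0,0,0,0,0,0,65,0,0,0,0,0,0,100,0,0,0,0,0,0,125,0,0,0,0,0,0,135,0,0,0,0,0,0,135,0,0,0,0]'; python3 -m inch '[1,-25,0,0,0,-0.05,0,2,-62,0,0,0,-0.1,0,3,-102,0,0,0,-0.15,0,5,-142,0,0,0,-0.2,0,6,-182,0,0,0,-0.2,0,7,-222,0,0,0,-0.2,0,8,-262,0,0,0,-0.2,0,9,-302,0,0,0,-0.2,0]'; python3 -m inch '[1,-40,0,0,0,0,0,2,-80,0,0,0,-0.05,0,3,-120,0,0,0,-0.1,0,5,-160,0,0,0,-0.15,0,6,-200,0,0,0,-0.2,0,7,-240,0,0,0,-0.252,0,8,-280,0,0,0,-0.252,0,9,-315,0,0,0,-0.252,0]'; python3 -m inch '[0.8,-25,0,0,0,0,0,0.8,-43,0,0,0,0,0,0.8,-43,-20,0,0,0,0,0.8,-43,-45,0,0,0,0,0.8,-43,-62,0,0,0,0,0.8,-43,-70,0,0,0,0,0.8,-43,-70,0,0,0,0,0.8,-43,-70,0,0,0,0]'
python3 - <<'E'
from h import *
o=bot.get_obs();print(o["eef_pos"].round(4),o["grip_width"],o["ft_force"].round(1))
overlay("pics/a9.png",[("cell_a",J,o["eef_pos"][2]-.0272),("spacer",J,.038)],{"side":(290,240),"top":(375,170)})
E
```

```text
clock: 18.03
eef_pos: [0.4579, 0.3352, 0.1636]
tool_rot: [-0.122, 0.992, 0.002, 0.003]
ft_force: [0.2, 0.7, -2.7]
grip_width: 0.0507
grasp_force: 64.5
clock: 18.7
eef_pos: [0.4635, 0.0302, 0.158]
tool_rot: [-0.023, 1.0, -0.0, -0.002]
ft_force: [0.9, -0.2, -2.9]
grip_width: 0.0506
grasp_force: 64.4
clock: 19.37
eef_pos: [0.4729, -0.2847, 0.1576]
tool_rot: [0.104, 0.995, 0.001, -0.002]
ft_force: [0.4, 0.0, -2.9]
grip_width: 0.0504
grasp_force: 64.4
clock: 20.03
eef_pos: [0.4747, -0.3253, 0.0891]
tool_rot: [0.103, 0.995, 0.001, -0.001]
ft_force: [0.4, 0.2, -2.4]
grip_width: 0.0505
grasp_force: 64.3
[ 0.4747 -0.3253  0.0891] 0.05049323416469534 [ 0.4  0.2 -2.4]
```

View pics/a9.png

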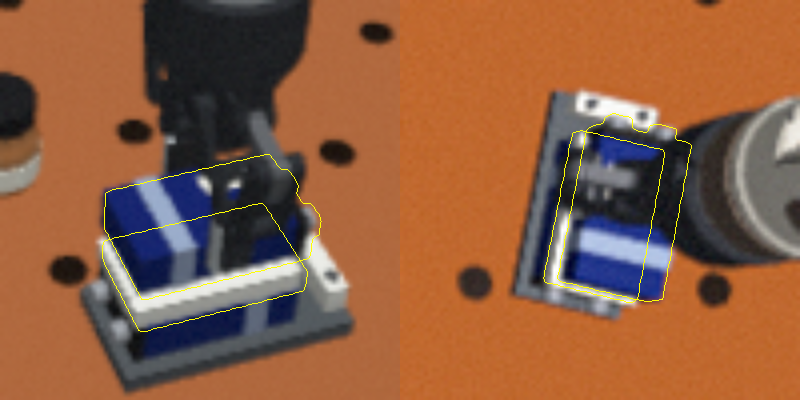

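```bash
python3 -m inch '[0,0,-4,0,0,0,0,0,0,-7,0,0,0,0,0,0,-9,0,0,0,0,0,0,-9,0,0,0,0,0,0,-9,0,0,0,0]'; python3 -m inch '[0,0,-1.5,0,0,0,0,0,0,-1.5,0,0,0,0,0,0,-1.5,0,0,0,0]'; python3 -m inch '[0,0,-1,0,0,0,0,0,0,-1,0,0,0,0,0,0,-1,0,0,0,0]'
```

```text
clock: 20.55
eef_pos: [0.4754, -0.3259, 0.0815]
tool_rot: [0.103, 0.995, 0.0, -0.0]
ft_force: [-1.1, 1.2, -3.1]
grip_width: 0.0506
grasp_force: 64.4
clock: 20.8
eef_pos: [0.4754, -0.326, 0.08]
tool_rot: [0.103, 0.995, -0.0, -0.0]
ft_force: [0.2, -0.1, -3.5]
grip_width: 0.0506
grasp_force: 64.4
clock: 21.05
eef_pos: [0.4756, -0.3261, 0.0794]
tool_rot: [0.103, 0.995, -0.0, 0.0]
ft_force: [-1.1, 0.4, 0.6]
grip_width: 0.0506
grasp_force: 64.7
```

```bash
python3 -m inch '[0,0,-1,0,0,0,0,0,0,-1,0,0,0,0,0,0,-1,0,0,0,80,0,0,-1,0,0,0,80,0,0,-1,0,0,0,100,0,0,-1,0,0,0,100,0,0,20,0,0,0,100,0,0,55,0,0,0,100]'; python3 -m inch '[0,0,35,0,0,0,100,11,40,40,0,0,0,100,22,80,40,0,0,0.1,100,33,120,40,0,0,0.2,100,44,160,40,0,0,0.3,100,55,200,40,0,0,0.4,100,66,240,40,0,0,0.527,100,77,280,40,0,0,0.527,100]'; python3 -m inch '[11,40,0,0,0,0,100,22,80,0,0,0,0,100,33,120,0,0,0,0,100,44,160,0,0,0,0,100,54.6,195,0,0,0,0,100,54.6,195,0,0,0,0,100]'
python3 - <<'E'
from h import *
o=bot.get_obs();print(o["eef_pos"].round(4))
overlay("pics/a10.png",[("cell_a",J,.052),("spacer",J,.038)],{"side":(290,240),"top":(375,170)})
check("cell_a",J,.052);check("end_plate",[.6119,.1796,.325],0)
E
```

```text
clock: 21.72
eef_pos: [0.4727, -0.3241, 0.1301]
tool_rot: [0.103, 0.995, 0.002, -0.004]
ft_force: [1.0, -0.6, -0.1]
grip_width: 0.0855
grasp_force: 0.0
clock: 22.38
eef_pos: [0.5527, -0.0441, 0.1741]
tool_rot: [-0.161, 0.987, -0.0, 0.0]
ft_force: [0.4, -0.4, -0.1]
grip_width: 0.0856
grasp_force: 0.0
clock: 22.88
eef_pos: [0.6083, 0.1561, 0.1734]
tool_rot: [-0.163, 0.987, 0.001, 0.001]
ft_force: [-0.0, -1.9, -0.3]
grip_width: 0.0856
grasp_force: 0.0
[0.6083 0.1561 0.1734]
cell_a top [ 0.4729 -0.3238 -0.1883] 0.087 jig dx,dy mm -1.7 1.7
cell_a side [ 0.4748 -0.3246 -0.212 ] 0.042 jig dx,dy mm 0.4 1.3
end_plate side [0.6132 0.1811 0.3075] 0.074 jig dx,dy mm 1.0 1.8
```

View pics/a10.png

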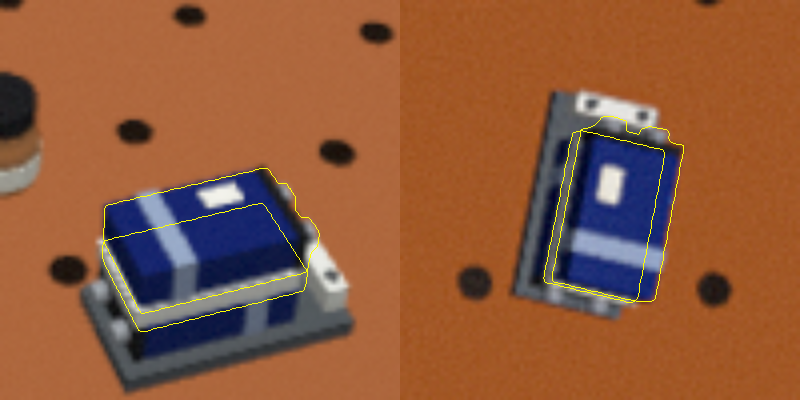

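The second cell sits squarely on the spacer, within about 2 mm of the predicted outlines (side crop centre (205,235), top crop centre (620,215)). Next is the end plate.

```bash
python3 -m inch '[5,31,-20,0,0,0,100,5,31,-55,0,0,0,100,5,31,-90,0,0,0,100,5,31,-120,0,0,0,100,5,31,-140,0,0,0,100,5,31,-149,0,0,0,100,5,31,-149,0,0,0,100]'; python3 -m inch '[0,0,0,0,0,0,100,0,0,0,0,0,0,65,0,0,0,0,0,0,65,0,0,0,0,0,0,0,0,0,0,0,0,0,0,0,0,0,0,0,0,0,0,0,0,0,0,0,0,0,0,0,0,0,0,0]'
```

```text
clock: 23.77
eef_pos: [0.6102, 0.178, 0.0225]
tool_rot: [-0.158, 0.987, -0.0, -0.003]
ft_force: [-0.5, -0.6, 0.4]
grip_width: 0.0852
grasp_force: 0.0
clock: 24.43
eef_pos: [0.6139, 0.1803, 0.0279]
tool_rot: [-0.159, 0.987, 0.0, 0.002]
ft_force: [-0.4, -0.7, 4.7]
grip_width: 0.0536
grasp_force: 63.0
```

```bash
python3 -m inch '[0,0,8,0,0,0,0,0,0,30,0,0,0,0,0,0,65,0,0,0,0,0,0,100,0,0,0,0,0,0,130,0,0,0,0,0,0,140,0,0,0,0,0,0,140,0,0,0,0]'; python3 -m inch '[-6,-22,0,0,0,-0.05,0,-15,-55,0,0,0,-0.1,0,-25,-92,0,0,0,-0.15,0,-35,-130,0,0,0,-0.2,0,-45,-168,0,0,0,-0.25,0,-56,-206,0,0,0,-0.3,0,-66,-244,0,0,0,-0.35,0,-76,-282,0,0,0,-0.4,0]'; python3 -m inch '[-10,-38,0,0,0,-0.05,0,-20,-76,0,0,0,-0.127,0,-30,-114,0,0,0,-0.127,0,-40,-152,0,0,0,-0.127,0,-50,-190,0,0,0,-0.127,0,-57,-214,0,0,0,-0.127,0,-60.6,-224,0,0,0,-0.127,0,-60.6,-224,0,0,0,-0.127,0]'; python3 -m inch '[0,0,-15,0,0,0,0,0,0,-35,0,0,0,0,0,0,-46,0,0,0,0,0,0,-50,0,0,0,0,0,0,-50,0,0,0,0,0,0,-50,0,0,0,0]'
python3 - <<'E'
from h import *
o=bot.get_obs();print(o["eef_pos"].round(4),o["grip_width"],o["ft_force"].round(1))
overlay("pics/a11.png",[("end_plate",J,o["eef_pos"][2]-.0275),("cell_a",J,.052)],{"side":(290,240),"top":(375,170)})
E
```

```text
clock: 25.02
eef_pos: [0.6142, 0.1808, 0.1695]
tool_rot: [-0.16, 0.987, 0.001, 0.004]
ft_force: [0.6, 0.3, -2.2]
grip_width: 0.0532
grasp_force: 63.7
clock: 25.68
eef_pos: [0.5335, -0.1032, 0.1624]
tool_rot: [0.041, 0.999, 0.0, -0.002]
ft_force: [0.5, -0.7, -2.0]
grip_width: 0.0533
grasp_force: 63.7
clock: 26.35
eef_pos: [0.4732, -0.3276, 0.1625]
tool_rot: [0.105, 0.994, 0.001, -0.002]
ft_force: [1.2, 0.4, -3.1]
grip_width: 0.0533
grasp_force: 63.7
clock: 26.85
eef_pos: [0.4757, -0.3248, 0.1147]
tool_rot: [0.102, 0.995, 0.0, -0.0]
ft_force: [0.3, -0.1, -1.9]
grip_width: 0.0532
grasp_force: 63.7
[ 0.4757 -0.3248  0.1147] 0.053181303845843866 [ 0.3 -0.1 -1.9]
```

View pics/a11.png

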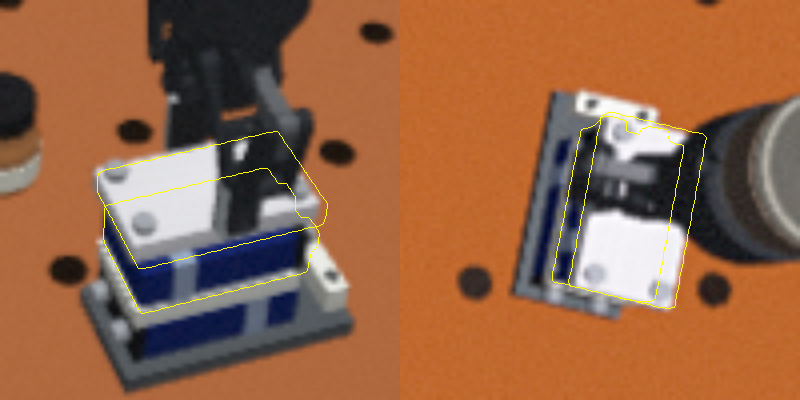

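```bash
python3 -m inch '[0.5,0,-4,0,0,0,0,0.5,0,-7,0,0,0,0,0.5,0,-8,0,0,0,0,0.5,0,-8,0,0,0,0]'; python3 -m inch '[0,0,-1.5,0,0,0,0,0,0,-1.5,0,0,0,0,0,0,-1.5,0,0,0,0]'; python3 -m inch '[0,0,-1,0,0,0,0,0,0,-1,0,0,0,0,0,0,-1,0,0,0,0]'
```

```text
clock: 27.28
eef_pos: [0.4757, -0.3259, 0.1067]
tool_rot: [0.103, 0.995, 0.0, -0.0]
ft_force: [-0.6, 0.6, -1.1]
grip_width: 0.0538
grasp_force: 63.7
clock: 27.53
eef_pos: [0.476, -0.3261, 0.1059]
tool_rot: [0.103, 0.995, -0.0, 0.0]
ft_force: [-0.6, 0.5, 0.4]
grip_width: 0.0533
grasp_force: 64.0
clock: 27.78
eef_pos: [0.476, -0.3261, 0.1058]
tool_rot: [0.103, 0.995, -0.0, 0.0]
ft_force: [-2.2, 0.7, 7.2]
grip_width: 0.0537
grasp_force: 64.7
```

In contact. Now I'll release, retreat and check.

```bash
python3 -m inch '[0,0,0,0,0,0,80,0,0,0,0,0,0,80,0,0,0,0,0,0,100,0,0,0,0,0,0,100,0,0,20,0,0,0,100,0,0,55,0,0,0,100,0,0,80,0,0,0,100]'; python3 -m inch '[5,40,0,0,0,0,100,10,80,0,0,0,0,100,15,120,0,0,0,0,100,20,160,0,0,0,0,100,25,200,0,0,0,0,100,30,240,0,0,0,0,100,35,280,0,0,0,0,100,40,320,0,0,0,0,100]';python3 -m inch '[0,40,0,0,0,0,100,0,80,0,0,0,0,100,0,100,0,0,0,0,100,0,100,0,0,0,0,100]'
python3 - <<'E'
from h import *
overlay("pics/a12.png",[("end_plate",J,.078)],{"side":(290,240),"top":(375,170)})
check("end_plate",J,.078);check("end_plate",J,.078)
E
```

```text
clock: 28.37
eef_pos: [0.4759, -0.326, 0.1856]
tool_rot: [0.103, 0.995, 0.0, -0.0]
ft_force: [0.7, -0.1, 1.5]
grip_width: 0.0854
grasp_force: 0.0
clock: 29.03
eef_pos: [0.5159, -0.0041, 0.1846]
tool_rot: [0.103, 0.995, -0.0, 0.0]
ft_force: [1.2, 0.4, -0.5]
grip_width: 0.0853
grasp_force: 0.0
clock: 29.37
eef_pos: [0.5159, 0.0983, 0.1844]
tool_rot: [0.1, 0.995, 0.001, 0.0]
ft_force: [-0.7, -0.8, -0.7]
grip_width: 0.0858
grasp_force: 0.0
end_plate top [ 0.4724 -0.3254 -0.2154] 0.06 jig dx,dy mm -1.9 -0.0
end_plate side [ 0.4731 -0.3234 -0.2013] 0.077 jig dx,dy mm -1.6 2.1
end_plate top [ 0.4724 -0.3254 -0.2154] 0.06 jig dx,dy mm -1.9 -0.0
end_plate side [ 0.4731 -0.3234 -0.2013] 0.077 jig dx,dy mm -1.6 2.1
```

View pics/a12.png

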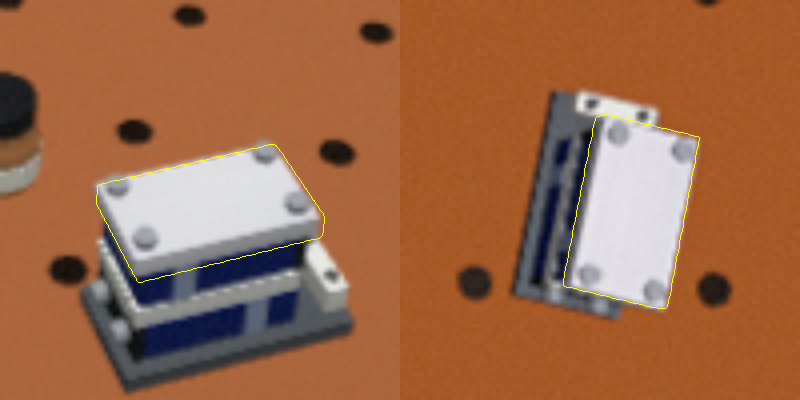

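The stack is complete and square. The plate (side crop (210,210), top crop (632,210)) is within about 2 mm of the jig centre with its bolt heads up, so I'm handing the job in.

```bash
python3 -c "
from workcell import bot
print(bot.job_done())"
```

```text
the job is handed in; nothing more can be done
None
```

The module is built on the jig and handed in at about 30 s of the 115 s: cell_b, spacer, cell_a, then the end plate with bolt heads up, each layer measured within about 3 mm of the jig centre. The hand-in call returned no verdict.

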